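# Release the eccentric cam, then seat the block in the drilling jig

### The job

Seat the small brown block in the drilling jig: with a fingertip push the cam's upright handle round until the cam is at its low point (the lever lies straight along the slide's travel, pointing to the end-stop side), while the slide stays back; only then push the slide forward by its upright plate until the block sits fully home against the end stop. Grip and lift nothing, do not touch the block itself, push lightly, leave the tape roll, screwdriver and spark plug where they are, and finish clear of everything.

Things in the scene. Friction and masses are not known exactly. Their poses are not given: they have to be found in the camera images.
- jig: Fixed steel drilling jig; its place and yaw vary. Origin on the bench top under its base plate; jig x = the direction in which the slide is pushed (forward, to the end stop), jig y = left. Base plate 8 mm thick, jig x -100 to +110 mm, y -60 to +150 mm. A channel 67 mm wide runs along jig x at y = 0 between two rails 23 mm high.
- cam_pivot (a point): Cam's vertical pivot axis at jig (20, 95) mm, point 45 mm above the bench. A stop pin 45 mm high stands at jig (81, 71) mm.
- end_stop (a point): Middle of the end stop's face towards the slide, at jig x = +83 mm, y = 0, 19 mm above the bench. The stop is 30 mm high.
- cam_turn (a joint): Angle of the eccentric cam disc (76 mm across, 20 mm off centre, top at 38 mm) and its lever, rad: 0 = low point, lever along jig +x; positive = counter-clockwise from above. Starts between 1.9 and 2.6 (slide blocked). Travel -0.2 (lever at stop pin) to 2.9. Stiff: needs about 5 N at the handle, and stays where it is left.
- cam: The cam with its lever and handle, one piece. Origin on the pivot axis at bench height; its x axis points along the lever to the handle.
- handle_mid (a point): Point on the axis of the upright black round handle on the cam lever's end, 70 mm above the bench and 80 mm from the pivot. Handle 16 mm diameter, from 45 to 90 mm above the bench; the lever's top is at 45 mm.
- slide_travel (a joint): Steel pusher slide along jig x, m: 0 = fully back (start), positive = forward, about 0.038 with the block home. Friction about 3 N, no spring. Body 60 x 64 mm, top at 38 mm; front face at jig x = -5 mm at travel 0. Its side arm (same top, reaching to jig y = +127 mm) is the follower: only with the cam near its low point can the slide go all the way.
- slide: The pusher slide with push plate and side arm, one piece. Axes as the jig's; origin at the jig's origin at travel 0 and moving forward with the slide.
- push_face (a point): Middle of the back face (to push on) of the upright plate on the slide's back end, on the jig's centre line, 60 mm above the bench, at jig x = -65 mm at travel 0. The plate is 58 mm wide, 10 mm thick, from 38 to 78 mm above the bench.
- block: Loose brown block, 50 mm along jig x, 62 mm wide, 14 mm thick, lying in the channel in front of the slide on the base plate. Origin at the centre of its underside, 8 mm above the bench. Home: origin at about jig x = +58 mm.
- tape_roll: Bystander: black tape roll 56 mm across, 19 mm high, lying on the bench; origin at the centre of its underside.
- screwdriver: Bystander: screwdriver, 210 mm long, 26 mm thick, lying on the bench right of the jig; origin at the centre of its underside.
- spark_plug: Bystander: spark plug, 68 mm long, 20 mm high, lying on the bench left of the jig; origin at the centre of its underside.
Not all that is in view belongs to the job. Leave any purple look-alike of the block alone.

How it is judged:
By the outcome, as a careful person would: the job done as asked, in the order asked, and still so for the second after the job is handed in, with the robot touching nothing.
It also fails if it takes over 67 s, if anything falls off the work surface, if the arm or the gripper's body presses on something with over 40 N, if the wrist force passes 120 N, or if a joint passes its speed limit or range.

### The arm

A 7-joint arm with a two-finger parallel gripper is mounted at the origin on a cart in front of the work surface, level with it; the furniture and walls round the work are solid. World frame = base frame: x ahead of the robot, y to its left, z up, the work surface at z = 0. Lengths are in m, angles in degrees, forces in N, time in s.
With the tool pointing down it reaches from about 0.425 to 0.875 m from the base axis. Payload 4.7 kg.
Tool frame: the origin (TCP) lies on the centre line of the jaws, within the pads' length; the fingertips stand ahead of it and the grasp point (between the pads) lies 2 mm behind it (env.tip_reach is the x of the fingertips in the tool frame, in m); x points along the fingers, z is the direction in which the jaws open and shut, and the axes are right-handed (so a half turn about x gives the same grasp; the last joint's range is limited). The gripper opens to 87 mm and grips with 3 to 60 N. Pads are 19 mm wide; open, the fingers measure 117 mm over their backs; the gripper's body (75 mm by 190 mm) begins 51 mm behind the grasp point.
Start: joints at [-62.619, 18.392, -4.016, 83.108, 1.295, 78.541, -3.26], TCP at [0.291, 0.581, 0.24] pointing down, gripper open.
Joint ranges: [-163.93, 163.93], [-17.29, 119.83], [-79.2, 71.16], [3.27, 140.29], [-89.18, 269.18], [5.43, 117.66], [-154.24, 154.24]. Speed limits (degrees/s): [147.25, 147.25, 180, 180, 180, 180, 180].

### API

Orientations are given as [roll, pitch, yaw] about the fixed x, y, z axes, in that order (R = Rz(yaw) Ry(pitch) Rx(roll)).
In Python, from cell import telemetry, optics, env, models gives the robot as it stands.
- The arm moves only by the shell command python3 -m pendant 'ROWS' [FORCE]. ROWS is JSON, a list of rows, each a list of 3 entries, a list of its own where there are three numbers: the finger opening in mm, from 0 to 87, then the shift along the tool's x, y, z in mm, then the turn, a rotation vector about the tool's x, y, z in rad. A call has 1 to 10 rows; each row is the pose to reach, as a shift and turn from the pose commanded when the call began, along the tool's axes at that moment; what a row does not reach only later rows make up. A row lasts 1/12 s, in which the tool goes at most 41.7 mm and 7.16 degrees, less where a joint would pass 70% of its speed; a pose out of reach is approached as far as the arm can. A call with a gripper value outside its range is refused whole. The fingers move at their own pace and stop on an object; FORCE is the grip in N (left out, the last holds). Time passes only in rows, so rows that repeat a pose let the fingers close. It gives the time, the measured TCP pose, the force and the opening at its end, in the units of the state.
- telemetry.get_obs(): the state, without advancing time (a new reading comes with each control period).
- optics.read_camera(name): name is "side" or "top"; returns a dict with "image" (400x640x3 uint8, blue, green, red), "range_z" (400x640 float32, m along the optical axis (not along the pixel's ray), 0 where there is no reading), "fx", "fy", "cx", "cy" (pixels), "k1" (the pictures are not rectified: a ray, as slopes to the right and down, at radius r is drawn at 1 + k1 r^2 times it, then the intrinsics apply), "cam_to_world" (4x4, takes a point from camera to world coordinates). Camera axes: x right, y up, looking along -z (the intrinsics and any distortion apply to the point x, -y, -z); pixel columns grow to the right and rows downward; lengths in m; the calibration is good to about 2 mm. A picture is of the moment at which its call begins.
- env.sign_off(): hands the job in, once; it reports no verdict.
Trained networks look in the newest picture that a camera, given by its name, has taken for a name from the list of things; names that differ only in an ending like _2 or _b are one class to them, and where a whole thing is asked for, a point or a joint stands for the part that bears it (a point fixed in the world has none). Each returns a list of dicts, best first, with "confidence" (0 to 1); they miss things now and then, are a little off and sometimes report something else, mostly with a low value. They report only what shows in the picture. A call takes as long as a camera call. They do not tell look-alikes from the thing itself.
- models.masks_of(camera, label): "pixels" (400x640 bool, what is visible of it) and "extent" ([left, top, right, bottom] as shares, 0 to 1, of the picture: columns of its width, rows of its height, round what is visible of it).
- models.landmark_of(camera, label): "centre" ([row, column] as shares, 0 to 1, of the picture: columns of its width, rows of its height: a listed point, or the origin of a listed thing).
The state is a dict: "time_s": time; "qpos": joint angles; "joint_velocities": joint speeds; "effort": joint torques, N m; "tool_pos": TCP position; "tool_rot": TCP orientation; "force": force on the tool from outside, world axes, zero at the start; "wrist_torque": the same for the moment, N m; "grip_width": finger opening in m.
Only numpy, scipy, OpenCV 4.12 (cv2) and the standard library are available. Lean on these libraries where they do the work, as an engineer would, in place of code of your own. Each camera call takes 0.05 s, during which the arm holds its last target.

## Working session

There is one attempt and no reset: what is moved stays moved. The work goes in short steps, Python scripts to look and compute and a shell command to move; the robot and the scene stay as the last step left them, time stands still between calls to the robot, and variables do not carry over. Pictures are saved under pics/ and viewed, and the job is handed in when it is done.

```bash
ls; mkdir -p pics; python3 - <<'E'
from cell import telemetry, optics, env, models
import cv2
print(telemetry.get_obs(), env.tip_reach)
for c in ("side","top"):
    d=optics.read_camera(c); cv2.imwrite(f"pics/{c}0.png",d["image"])
    print(c,d["fx"],d["fy"],d["cx"],d["cy"],d["k1"],d["cam_to_world"])
    for l in ["jig","cam_pivot","end_stop","cam","handle_mid","slide","push_face","block","tape_roll","screwdriver","spark_plug"]:
        try: r=models.landmark_of(c,l)
        except Exception as e: r=[];print(e)
        print(l,[(round(x["confidence"],2),round(x["centre"][0]*400,1),round(x["centre"][1]*640,1)) for x in r[:3]])
E
```

```text
pics
{'time_s': 0.0, 'qpos': array([-62.61836053,  18.44156798,  -4.01701224,  83.17567994,
         1.29643449,  78.5405443 ,  -3.25991421]), 'joint_velocities': array([-0.07028625,  0.0357216 ,  0.02604469, -0.04383509, -0.0639661 ,
       -0.03780759,  0.00646207]), 'effort': array([ 6.24966788e-06, -4.91288173e+01, -4.03948138e-01, -3.12525594e+01,
       -6.40731817e-02,  4.38777928e-02,  1.84601813e-04]), 'tool_pos': array([0.29057914, 0.58084312, 0.23842645]), 'tool_rot': array([-176.596017  ,   89.88734023, -113.16611211]), 'force': array([-0.03782432,  0.19038364, -0.49764377]), 'wrist_torque': array([-0.02981778, -0.01605035,  0.01028818]), 'grip_width': 0.08724442898439543} 0.017
side 482.20070574917634 482.20070574917634 313.4002938720125 196.92655088233835 -0.0176790995608671 [[ 0.93919701  0.21223818 -0.26993319  0.21373141]
 [-0.34337087  0.57516326 -0.7424848  -0.77666665]
 [-0.00232797  0.7900267   0.61306802  0.68397081]
 [ 0.          0.          0.          1.        ]]
jig [(0.6, 243.9, 346.9)]
cam_pivot [(0.75, 197.6, 337.3)]
end_stop [(0.66, 226.0, 381.4)]
cam 
[... 289 characters left out ...]
ug [(0.42, 190.2, 293.0)]
top 398.20372808168514 398.20372808168514 318.8161871195356 202.16769201078458 -0.08053831620841885 [[-0.00909602  0.98060727 -0.19577193  0.30852326]
 [-0.99931108 -0.00186956  0.03706585 -0.03898675]
 [ 0.03598103  0.19597421  0.97994871  1.0423394 ]
 [ 0.          0.          0.          1.        ]]
jig [(0.83, 200.2, 331.6)]
cam_pivot [(0.74, 183.8, 300.8)]
end_stop [(0.75, 164.7, 332.1)]
cam [(0.94, 190.9, 300.8)]
handle_mid [(0.77, 204.6, 270.8)]
slide [(0.67, 196.5, 338.7)]
push_face [(0.66, 216.0, 342.5)]
block [(0.82, 260.7, 408.3), (0.77, 276.7, 349.9), (0.76, 186.8, 330.0)]
tape_roll []
screwdriver [(0.88, 194.8, 383.6)]
spark_plug [(0.56, 213.6, 256.5)]
```

```bash
python3 - <<'E'
import cv2
a=cv2.imread("pics/top0.png")
cv2.imwrite("pics/topc.png",cv2.resize(a[120:300,220:460],None,fx=3.2,fy=3.2,interpolation=cv2.INTER_CUBIC))
a=cv2.imread("pics/side0.png")
cv2.imwrite("pics/sidec.png",cv2.resize(a[130:310,220:460],None,fx=3.2,fy=3.2,interpolation=cv2.INTER_CUBIC))
E
```

```text
(no output)
```

View pics/top0.png

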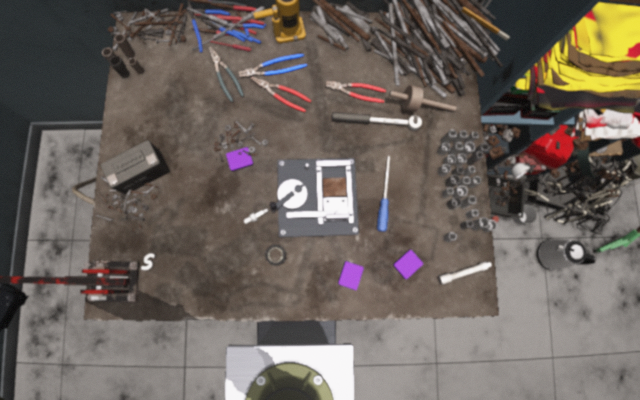

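View pics/topc.png

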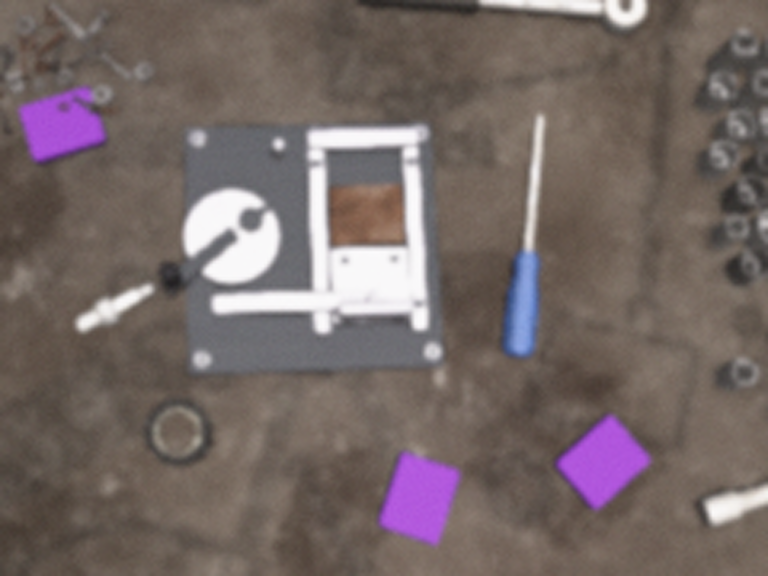

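View pics/sidec.png

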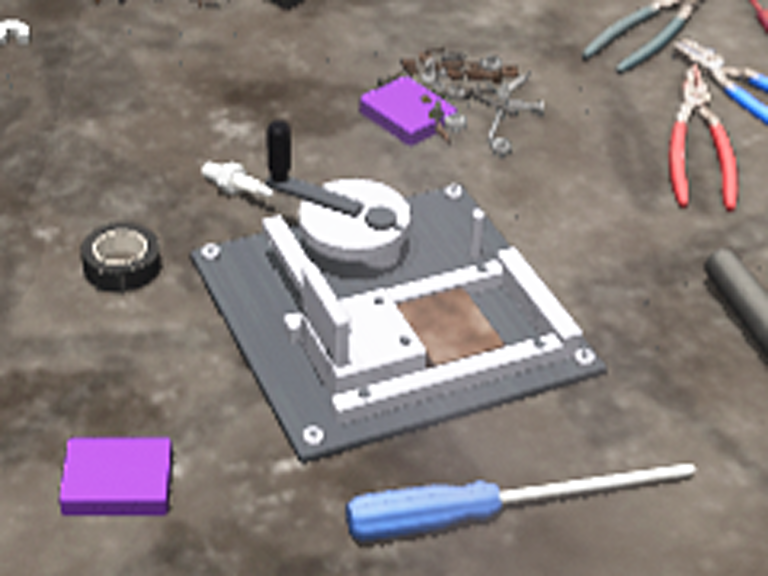

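View pics/side0.png

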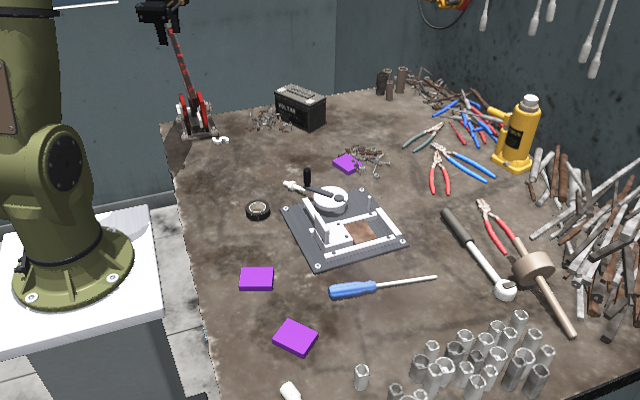

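The wanted block is the brown one in the channel (top image px ~(335,187)). The purple ones are look-alikes at top px (350,276), (408,262) and (239,158). The handle is at about (272,206) in top and the spark plug lies right beside it, at about (257,213). I'll fit the jig pose next.

```bash
cat > h.py <<'E'
import numpy as np, cv2
from cell import telemetry, optics, env, models
def proj(d,P):
    P=np.atleast_2d(P); M=np.linalg.inv(d["cam_to_world"]); p=(M[:3,:3]@P.T+M[:3,3:]).T
    u=p[:,0]/-p[:,2]; v=-p[:,1]/-p[:,2]; r=u*u+v*v; f=1+d["k1"]*r
    return np.c_[d["fx"]*u*f+d["cx"],d["fy"]*v*f+d["cy"]]
def unproj(d,uv,z):
    from scipy.optimize import fsolve
    x,y=(uv[0]-d["cx"])/d["fx"],(uv[1]-d["cy"])/d["fy"]; u,v=x,y
    for _ in range(20): f=1+d["k1"]*(u*u+v*v); u,v=x/f,y/f
    T=d["cam_to_world"]; w=T[:3,:3]@np.array([u,-v,-1]); return T[:3,3]+w*(z-T[2,3])/w[2]
def j2w(p,P):
    P=np.atleast_2d(np.array(P,float))/1000; c,s=np.cos(p[2]),np.sin(p[2])
    return np.c_[p[0]+c*P[:,0]-s*P[:,1],p[1]+s*P[:,0]+c*P[:,1],P[:,2]]
def w2j(p,W):
    W=np.atleast_2d(W); c,s=np.cos(p[2]),np.sin(p[2]); a=W[:,:2]-p[:2]
    return np.c_[c*a[:,0]+s*a[:,1],-s*a[:,0]+c*a[:,1]]*1000
E
python3 - <<'E'
from h import *
from scipy.optimize import least_squares
D={c:optics.read_camera(c) for c in("side","top")}
J=[(110,150,8),(110,-60,8),(-100,-60,8),(-100,150,8)]
tc=np.array([(185,127),(430,125),(440,368),(192,372)]);tc=(tc+.5)/3.2-.5+[220,120]
sc=np.array([(455,180),(607,370),(303,460),(193,255)]);sc=(sc+.5)/3.2-.5+[220,130]
lm={"cam_pivot":(20,95,45),"end_stop":(83,0,19),"push_face":(-65,0,60),"jig":(0,0,0)}
obs=[("top",j,o,1) for j,o in zip(J,tc)]+[("side",j,o,1) for j,o in zip(J,sc)]
for c in D:
  for l,j in lm.items():
    r=models.landmark_of(c,l)
    if r: obs.append((c,j,np.array([r[0]["centre"][1]*640,r[0]["centre"][0]*400]),.5))
f=lambda p:np.concatenate([w*(proj(D[c],j2w(p,j))[0]-o) for c,j,o,w in obs])
for cs in(("top",),("side",),("top","side")):
    o_=[o for o in obs if o[0] in cs]
    g=lambda p:np.concatenate([w*(proj(D[c],j2w(p,j))[0]-o) for c,j,o,w in o_])
    s=least_squares(g,[.5,-.05,0],loss="soft_l1"); print(cs,s.x,np.degrees(s.x[2]))
p=s.x;np.save("jig.npy",p)
for (c,j,o,w),r in zip(obs,f(p).reshape(-1,2)): print(c,j,r.round(1))
for c in D:
  r=models.landmark_of(c,"handle_mid")[0]["centre"]; W=unproj(D[c],(r[1]*640,r[0]*400),.07); a=w2j(p,W)[0]; print("handle",c,W,a,np.hypot(*(a-[20,95])),np.arctan2(a[1]-95,a[0]-20))
  for l,z in(("spark_plug",0),("tape_roll",0),("screwdriver",0)):
    for r in models.landmark_of(c,l)[:1]:
      W=unproj(D[c],(r["centre"][1]*640,r["centre"][0]*400),z);print(l,c,W,w2j(p,W))
  im=D[c]["image"].copy()
  def L(P,col):
    q=proj(D[c],j2w(p,P));
    im2=(q-[220,120]+.5)*3.2-.5; cv2.polylines(big,[im2.round().astype(int)],False,col,1)
  big=cv2.resize(im[120:300,220:460],None,fx=3.2,fy=3.2,interpolation=cv2.INTER_CUBIC)
  L(J+J[:1],(0,0,255)); L([(-65,-29,78),(-65,29,78),(-65,29,38),(-65,-29,38)],(0,255,0));L([(83,-33,30),(83,33,30)],(255,0,0));L([(81,71,8),(81,71,45)],(0,255,255))
  t=np.radians(range(0,361,10));L([(20+80*np.cos(x),95+80*np.sin(x),70) for x in t],(255,0,255))
  cv2.imwrite(f"pics/fit_{c}.png",big)
E
```

```text
('top',) [ 0.52684104 -0.11951783  0.01613091] 0.9242331178483824
('side',) [ 0.5287799  -0.116884    0.04348441] 2.4914731394140275
('top', 'side') [ 0.52791047 -0.11866417  0.02860816] 1.6391270042789978
top (110, 150, 8) [-0.6 -0.1]
top (110, -60, 8) [ 0.1 -1.4]
top (-100, -60, 8) [ 1.4 -0.6]
top (-100, 150, 8) [-1.5  0.9]
side (110, 150, 8) [1.6 1.8]
side (110, -60, 8) [ 0.4 -0. ]
side (-100, -60, 8) [-0.9  0.4]
side (-100, 150, 8) [-1.6 -0.5]
side (20, 95, 45) [0.5 1.1]
side (83, 0, 19) [1.  0.7]
side (-65, 0, 60) [-1.3  0.5]
side (0, 0, 0) [ 0.5 -0.3]
top (20, 95, 45) [-1.3  1.1]
top (83, 0, 19) [-1.   0.9]
top (-65, 0, 60) [-0.5 -0.9]
top (0, 0, 0) [ 0.2 -0.7]
handle side [0.49199711 0.0396698  0.07      ] [-31.36963627 159.29645516] 82.2974706561609 2.244896539672614
spark_plug side [0.48663581 0.09418901 0.        ] [[-35.16926795 213.94671067]]
tape_roll side [0.37664306 0.03550086 0.        ] [[-146.79573624  158.42883943]]
screwdriver side [ 0.54247601 -0.24410606  0.        ] [[  10.97140654 -125.80719555]]
handle top [0.50169339 0.03740453 0.07      ] [-21.74212473 156.7547529 ] 74.53894607894419 2.165187226375598
spark_plug top [0.4862144  0.08244899 0.        ] [[-35.92631337 202.22355352]]
tape_roll top [0.36535154 0.0416059  0.        ] [[-157.90801047  164.85436598]]
screwdriver top [ 0.53617526 -0.26260837  0.        ] [[   4.14399135 -144.12170543]]
```

View pics/fit_top.png

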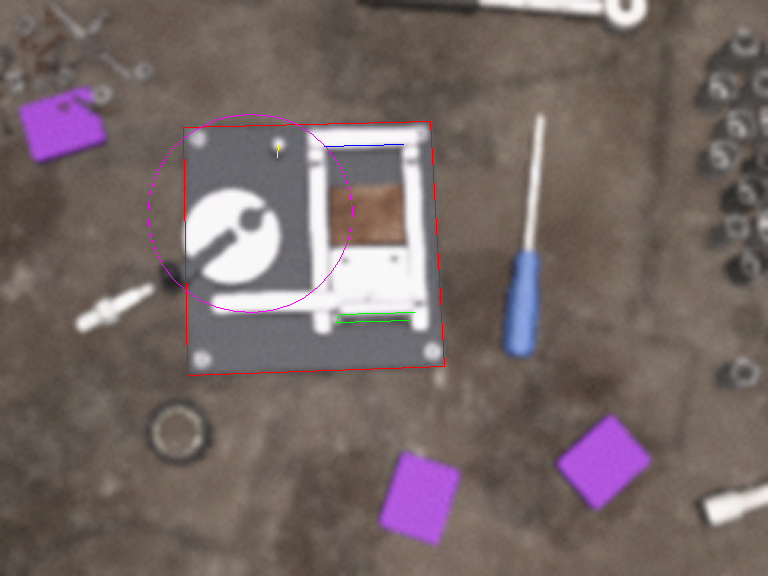

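View pics/fit_side.png

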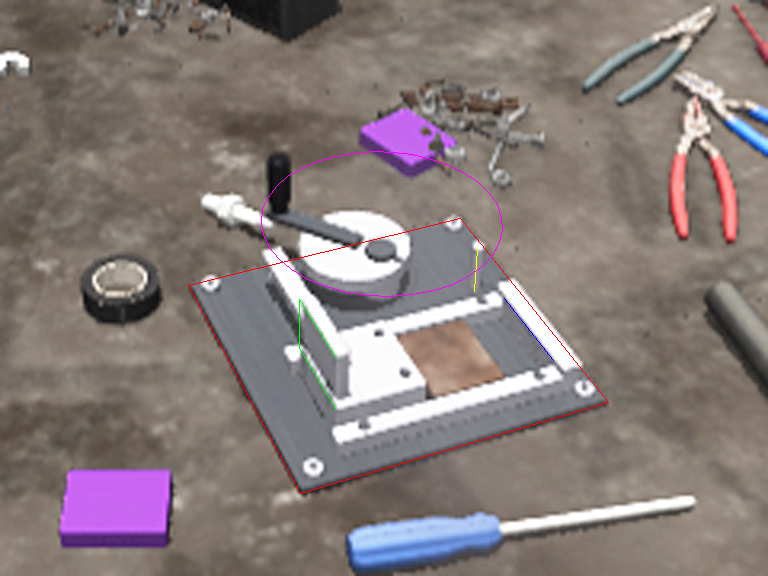

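Both overlays agree with the picture to a few mm, with the handle at cam angle ≈2.2 rad. I'll work out the tool axes and the distance to the start of the push next.

```bash
cat >> h.py <<'E'
from scipy.spatial.transform import Rotation as R
def tool():
    o=telemetry.get_obs(); return o, R.from_euler("xyz",o["tool_rot"],degrees=True).as_matrix(), np.array(o["tool_pos"])
def deltas(jx,jy,z,head,sgn,p=None):
    """shift mm in tool axes and turn to put TCP at jig (jx,jy), height z mm, sgn*tool y heading `head` deg in jig"""
    p=np.load("jig.npy") if p is None else p
    o,M,t=tool(); W=j2w(p,(jx,jy,z))[0]; a=np.radians(head)+p[2]
    y=sgn*np.array([np.cos(a),np.sin(a),0]); x=np.array([0,0,-1.]); T=np.c_[x,y,np.cross(x,y)]
    return (M.T@(W-t)*1000).round(1), R.from_matrix(M.T@T).as_rotvec().round(3)
E
python3 - <<'E'
from h import *
o,M,t=tool();print(M.round(3))
p=np.load("jig.npy"); print("hdg y rel jig",np.degrees(np.arctan2(M[1,1],M[0,1])-p[2]))
for s in(1,-1): print(s,deltas(-51,142,130,36,s),deltas(100,130,75,-90,s), deltas(-95,0,75,0,s))
E
```

```text
[[ 0.    -0.894  0.447]
 [ 0.     0.447  0.894]
 [-1.    -0.     0.   ]]
hdg y rel jig 151.7847366723647
1 (array([ 109.6, -413.1, -419. ]), array([ 2.021,  0.   , -0.   ])) (array([ 164.6, -551.8, -358.2]), array([-2.063,  0.   ,  0.   ])) (array([ 164.6, -441.5, -564.9]), array([ 2.649,  0.   , -0.   ]))
-1 (array([ 109.6, -413.1, -419. ]), array([-1.121,  0.   ,  0.   ])) (array([ 164.6, -551.8, -358.2]), array([ 1.078,  0.   , -0.   ])) (array([ 164.6, -441.5, -564.9]), array([-0.492,  0.   ,  0.   ]))
```

```bash
python3 -m pendant '[[0,[0,-20,-20],[-0.05,0,0]],[0,[0,-45,-46],[-0.12,0,0]],[0,[0,-72,-73],[-0.2,0,0]],[0,[0,-100,-101],[-0.27,0,0]],[0,[0,-127,-129],[-0.35,0,0]],[0,[0,-155,-157],[-0.42,0,0]],[0,[0,-182,-185],[-0.5,0,0]],[0,[0,-210,-213],[-0.57,0,0]],[0,[0,-235,-238],[-0.64,0,0]],[0,[0,-250,-253],[-0.7,0,0]]]' 10; python3 - <<'E'
from h import *
print(deltas(-51,142,130,36,-1), tool()[0]["qpos"].round(1))
E
```

```text
time_s: 2.93
tool_pos: [0.4027, 0.2389, 0.24]
tool_rot: [-126.9, 89.9, -23.5]
force: [0.6, 0.1, -0.3]
grip_width: 0.0286
(array([ 110.2,  -17.6, -227.3]), array([-0.422, -0.001,  0.001])) [-41.6  -4.    7.3 108.    0.6  75.9  69. ]
```

```bash
python3 -m pendant '[[0,[0,-2,-22],[-0.05,0,0]],[0,[0,-4,-48],[-0.1,0,0]],[0,[0,-6,-76],[-0.15,0,0]],[0,[5,-8,-104],[-0.2,0,0]],[0,[15,-10,-132],[-0.25,0,0]],[0,[25,-12,-160],[-0.3,0,0]],[0,[35,-14,-188],[-0.35,0,0]],[0,[50,-16,-210],[-0.4,0,0]],[0,[65,-18,-227],[-0.42,0,0]],[0,[80,-18,-227],[-0.42,0,0]]]'; python3 - <<'E'
from h import *
print(deltas(-51,142,75,36,-1), tool()[0]["qpos"].round(1))
for c in("top","side"):
    d=optics.read_camera(c); im=d["image"]; cv2.imwrite(f"pics/{c}1.png",cv2.resize(im[100:280,220:460],None,fx=3.2,fy=3.2,interpolation=cv2.INTER_CUBIC))
E
```

```text
time_s: 3.77
tool_pos: [0.473, 0.0225, 0.1595]
tool_rot: [-157.1, 89.9, -29.8]
force: [-0.4, 1.2, 0.6]
grip_width: 0.0006
(array([84.5,  0.6, -0.3]), array([-0.006, -0.002,  0.001])) [-30.1  -0.6  24.1 114.2   0.3  66.2 121.2]
```

View pics/side1.png

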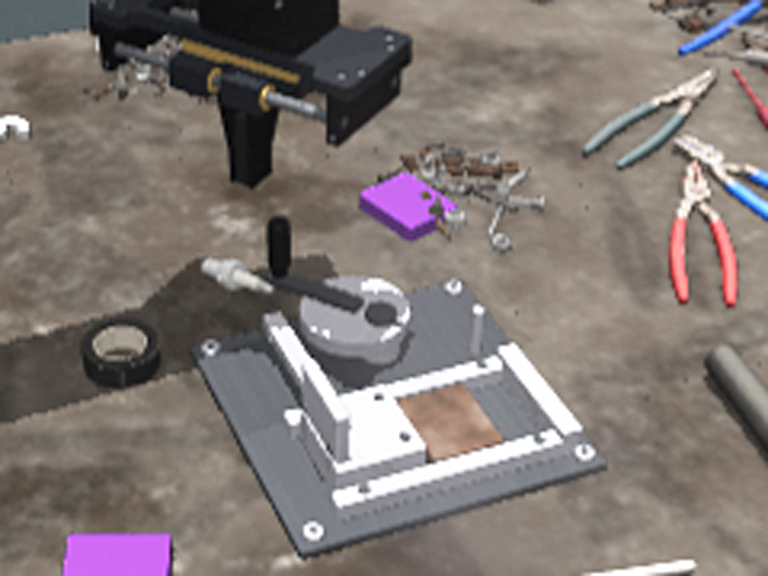

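View pics/top1.png

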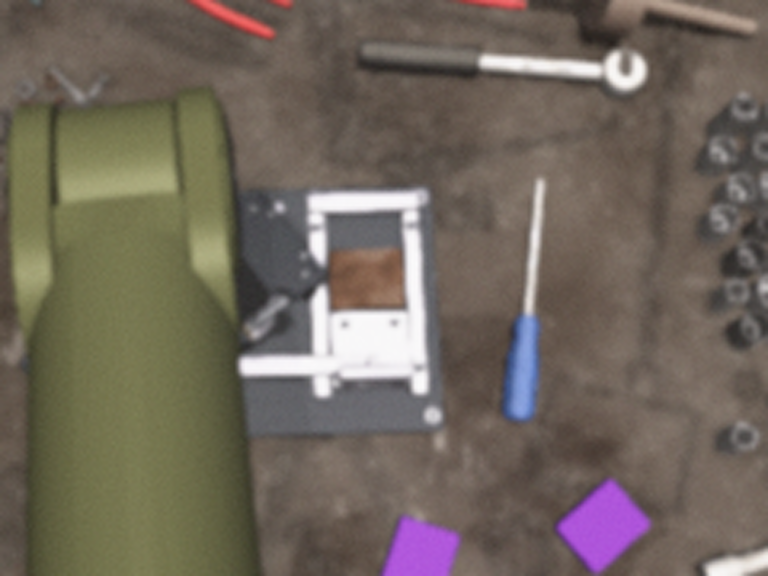

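The side view shows the closed fingertips at (250,185), above and behind the handle at (278,245). Next I descend behind it and check.

```bash
python3 -m pendant '[[0,[15,0,0],[0,0,0]],[0,[35,0,0],[0,0,0]],[0,[55,0,0],[0,0,0]],[0,[70,0,0],[0,0,0]],[0,[80,0,0],[0,0,0]],[0,[84,0,0],[0,0,0]],[0,[84,0,0],[0,0,0]]]'; python3 - <<'E'
from h import *
p=np.load("jig.npy");o,M,t=tool();print(w2j(p,t),t)
d=optics.read_camera("side"); im=d["image"]; big=cv2.resize(im[150:270,240:400],None,fx=5,fy=5,interpolation=cv2.INTER_CUBIC)
t0=2.2
for P,col in((M@np.array([.017,0,0])+t,(0,0,255)),(M@np.array([.017,-.0095,.015])+t,(0,255,0)),(M@np.array([.017,-.0095,-.015])+t,(0,255,0)),(j2w(p,(20+80*np.cos(t0),95+80*np.sin(t0),90))[0],(255,0,255)),(j2w(p,(20+80*np.cos(t0),95+80*np.sin(t0),45))[0],(255,0,255))):
    q=(proj(d,P)[0]-[240,150]+.5)*5; cv2.circle(big,tuple(q.round().astype(int)),3,col,-1)
cv2.imwrite("pics/s2.png",big)
E
```

```text
time_s: 4.45
tool_pos: [0.4717, 0.0272, 0.0754]
tool_rot: [60.9, 90.0, -171.5]
force: [0.0, 0.3, 0.0]
grip_width: 0.0004
[[-52.05973684 147.43504782]] [0.47165477 0.02722142 0.0754346 ]
```

View pics/s2.png

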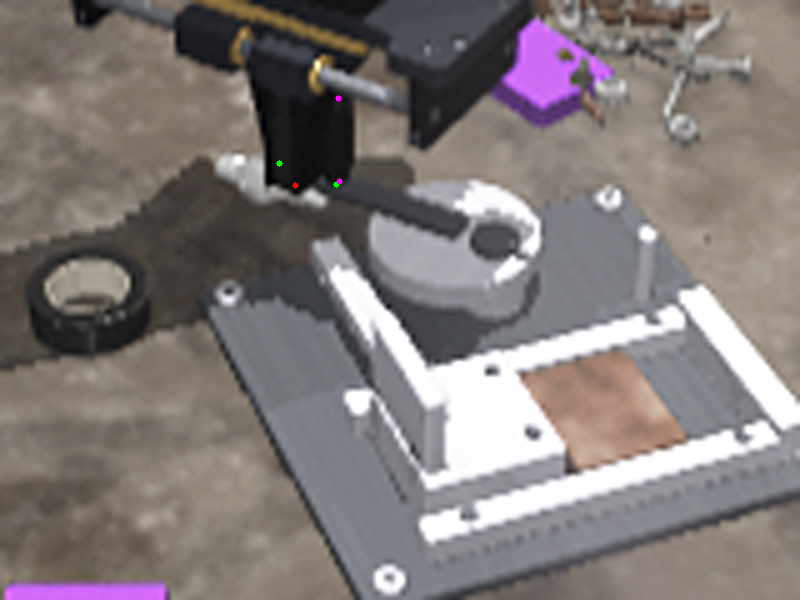

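```bash
cat >> h.py <<'E'
def arc(angs,r=82,z=75,off=12.3):
    for a in angs:
        s,t=deltas(20+r*np.cos(np.radians(a)),95+r*np.sin(np.radians(a)),z,a-off-90,-1); print(a,s,t)
def where():
    p=np.load("jig.npy");o,M,t=tool();a=w2j(p,t)[0]; v=a-[20,95]
    print("jig",a.round(1),"r,ang",np.hypot(*v).round(1),np.degrees(np.arctan2(v[1],v[0])).round(1),"hdg(-y)",np.degrees(np.arctan2(-M[1,1],-M[0,1])-p[2]).round(1),"z",t[2],"F",o["force"].round(1),"q",o["qpos"].round(0),o["time_s"])
E
python3 - <<'E'
from h import *
where()
arc([146,143,139,134,129,124,119,114,109,104])
E
```

```text
jig [-51.5 147.4] r,ang 88.6 143.8 hdg(-y) 36.0 z 0.07613458879316311 F [-0.4 -0.6  0.4] q [-30.   6.  24. 119.  -3.  56. 124.] 4.5
146 [ 1.1  1.  -7.3] [-0.134 -0.     0.001]
143 [ 1.1 -3.1 -5.9] [-0.082 -0.     0.001]
139 [ 1.1 -8.6 -4.5] [-0.012 -0.     0.001]
134 [  1.1 -15.6  -3.2] [ 0.075 -0.     0.001]
129 [  1.1 -22.7  -2.5] [ 0.162 -0.     0.001]
124 [  1.2 -29.9  -2.4] [ 0.249 -0.     0.001]
119 [  1.2 -37.   -3. ] [ 0.337 -0.     0.001]
114 [  1.2 -44.1  -4.1] [ 0.424 -0.     0.001]
109 [  1.2 -51.   -5.9] [ 0.511 -0.     0.001]
104 [  1.2 -57.8  -8.3] [ 0.599 -0.     0.001]
```

```bash
python3 -m pendant '[[0,[1,0,-6],[-0.08,0,0]],[0,[1,-3,-6],[-0.08,0,0]],[0,[1,-8,-4.5],[-0.01,0,0]],[0,[1,-14,-3.5],[0.055,0,0]],[0,[1,-19,-3],[0.12,0,0]],[0,[1,-24,-2.5],[0.18,0,0]],[0,[1,-30,-2.5],[0.25,0,0]],[0,[1,-37,-3],[0.335,0,0]],[0,[1,-44,-4],[0.42,0,0]],[0,[1,-51,-6],[0.51,0,0]]]'; python3 - <<'E'
from h import *
where()
arc(range(106,60,-5))
E
```

```text
time_s: 5.33
tool_pos: [0.5148, 0.0533, 0.0752]
tool_rot: [80.6, 89.8, 178.6]
force: [-5.7, -1.5, 4.9]
grip_width: 0.0003
jig [ -8.2 172.3] r,ang 82.3 110.1 hdg(-y) 6.4 z 0.07522439512962978 F [-5.7 -1.5  4.9] q [-33.  11.  26. 113.  -6.  57.  94.] 5.3333
106 [ 0.2 -5.8  0.9] [ 0.047  0.    -0.003]
101 [  0.2 -12.9   1.8] [ 0.134  0.    -0.003]
96 [  0.2 -20.    2.1] [ 0.221  0.    -0.003]
91 [  0.1 -27.2   1.7] [ 0.308  0.    -0.003]
86 [  0.1 -34.2   0.7] [ 0.396 -0.    -0.003]
81 [  0.1 -41.2  -0.8] [ 0.483 -0.    -0.003]
76 [  0.1 -48.   -3. ] [ 0.57  -0.    -0.003]
71 [  0.  -54.6  -5.8] [ 0.658 -0.001 -0.003]
66 [  0.  -60.9  -9.2] [ 0.745 -0.001 -0.003]
61 [ -0. -67. -13.] [ 0.832 -0.001 -0.003]
```

The force reading is about 6 N against the push, so the handle is turning. I'll continue.

```bash
python3 -m pendant '[[0,[0,-7,1],[0.06,0,0]],[0,[0,-13,2],[0.135,0,0]],[0,[0,-20,2],[0.22,0,0]],[0,[0,-27,1.5],[0.31,0,0]],[0,[0,-34,0.5],[0.395,0,0]],[0,[0,-41,-1],[0.48,0,0]],[0,[0,-48,-3],[0.57,0,0]],[0,[0,-54.5,-6],[0.66,0,0]],[0,[0,-61,-9],[0.745,0,0]],[0,[0,-67,-13],[0.83,0,0]]]'; python3 - <<'E'
from h import *
where()
d=optics.read_camera("side"); cv2.imwrite("pics/s3.png",cv2.resize(d["image"][130:270,240:420],None,fx=4,fy=4,interpolation=cv2.INTER_CUBIC))
arc(range(60,14,-5))
E
```

```text
time_s: 6.17
tool_pos: [0.5823, 0.0511, 0.0748]
tool_rot: [114.6, 89.7, 165.1]
force: [-6.3, 1.2, 2.4]
grip_width: 0.0005
jig [ 59.2 168.2] r,ang 83.0 61.8 hdg(-y) -41.1 z 0.0747844472371722 F [-6.3  1.2  2.4] q [-35.  21.  33. 104. -13.  59.  53.] 6.1667
60 [-0.2 -1.2 -0.7] [ 0.016 -0.001 -0.003]
55 [-0.2 -8.2  0.4] [ 0.103 -0.002 -0.003]
50 [ -0.2 -15.4   0.9] [ 0.19  -0.002 -0.002]
45 [ -0.2 -22.5   0.8] [ 0.278 -0.002 -0.002]
40 [ -0.2 -29.6  -0. ] [ 0.365 -0.002 -0.002]
35 [ -0.2 -36.7  -1.4] [ 0.452 -0.002 -0.002]
30 [ -0.3 -43.5  -3.4] [ 0.539 -0.002 -0.002]
25 [ -0.3 -50.2  -5.9] [ 0.627 -0.002 -0.002]
20 [ -0.3 -56.6  -9.1] [ 0.714 -0.002 -0.002]
15 [ -0.3 -62.8 -12.8] [ 0.801 -0.002 -0.002]
```

View pics/s3.png

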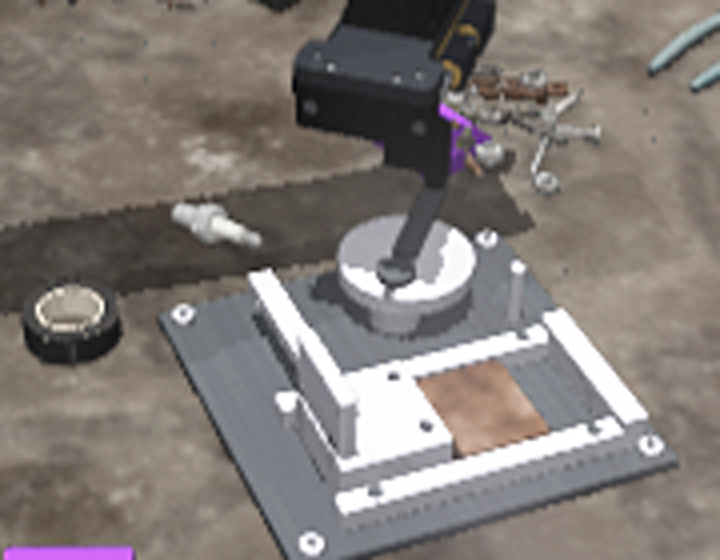

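The lever has now turned to point left/forward, from (395,270) to (430,195), and the slide and spark plug are unmoved. I'll continue to about 20° on the finger.

```bash
python3 -m pendant '[[0,[0,-6,0.5],[0.08,0,0]],[0,[0,-12,1],[0.15,0,0]],[0,[0,-19,1],[0.235,0,0]],[0,[0,-26,0.5],[0.32,0,0]],[0,[0,-33,-0.5],[0.41,0,0]],[0,[0,-40,-2],[0.495,0,0]],[0,[0,-47,-5],[0.58,0,0]],[0,[0,-53,-7.5],[0.665,0,0]],[0,[0,-57,-9],[0.71,0,0]],[0,[0,-57,-9],[0.71,0,0]]]'; python3 - <<'E'
from h import *
where()
p=np.load("jig.npy")
d=optics.read_camera("side"); big=cv2.resize(d["image"][130:270,260:440],None,fx=4,fy=4,interpolation=cv2.INTER_CUBIC)
L=lambda P,c:cv2.polylines(big,[((proj(d,j2w(p,P))-[260,130]+.5)*4).round().astype(int)],False,c,1)
L([(20,95,45),(110,95,45)],(0,0,255)); L([(100,95,45),(100,95,90)],(0,0,255))
cv2.imwrite("pics/s4.png",big)
r=models.landmark_of("side","handle_mid");print(r[:2])
arc([18,16,15,14,13,12.3,11])
E
```

```text
time_s: 7.05
tool_pos: [0.6219, 0.0089, 0.0747]
tool_rot: [122.7, 89.8, 132.8]
force: [-2.8, 1.8, -0.3]
grip_width: 0.0004
jig [ 97.6 124.8] r,ang 83.1 21.0 hdg(-y) -81.6 z 0.07466930463226519 F [-2.8  1.8 -0.3] q [-35.  27.  40.  99. -19.  62.  22.] 7.05
[{'centre': [0.446, 0.5773], 'confidence': 0.59}, {'centre': [0.4913, 0.523], 'confidence': 0.28}]
18 [-0.4 -4.4 -0.3] [ 0.051 -0.001 -0.002]
16 [-0.4 -7.2  0.1] [ 0.086 -0.001 -0.002]
15 [-0.4 -8.7  0.3] [ 0.103 -0.001 -0.002]
14 [ -0.4 -10.1   0.5] [ 0.121 -0.001 -0.002]
13 [ -0.4 -11.5   0.6] [ 0.138 -0.001 -0.002]
12.3 [ -0.4 -12.5   0.6] [ 0.151 -0.001 -0.002]
11 [ -0.4 -14.4   0.7] [ 0.173 -0.001 -0.002]
```

View pics/s4.png

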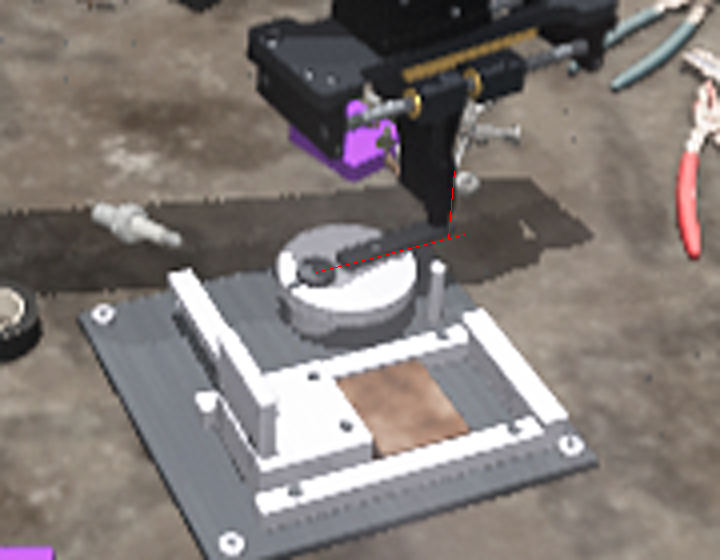

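About 8° is left: the lever tip at (440,225) is still left of the red target line. I'll push 11 mm more.

```bash
python3 -m pendant '[[0,[0,-3,0],[0.03,0,0]],[0,[0,-6,0],[0.07,0,0]],[0,[0,-9,0.5],[0.11,0,0]],[0,[0,-11,0.5],[0.14,0,0]],[0,[0,-11,0.5],[0.14,0,0]]]'; python3 - <<'E'
from h import *
where()
E
python3 -m pendant '[[0,[0,5,0],[0,0,0]],[0,[-5,15,0],[0,0,0]],[0,[-30,30,0],[0,0,0]],[0,[-65,40,0],[0,0,0]],[0,[-100,55,0],[0,0,0]],[0,[-130,75,0],[0,0,0]],[0,[-130,85,0],[0,0,0]]]'
python3 - <<'E'
from h import *
where()
p=np.load("jig.npy")
for c in("side","top"):
    d=optics.read_camera(c); o=np.array([260,130] if c=="side" else [240,140]); big=cv2.resize(d["image"][o[1]:o[1]+140,o[0]:o[0]+180],None,fx=4,fy=4,interpolation=cv2.INTER_CUBIC)
    L=lambda P,c:cv2.polylines(big,[((proj(d,j2w(p,P))-o+.5)*4).round().astype(int)],False,c,1)
    L([(20,95,45),(110,95,45)],(0,0,255)); L([(100,95,45),(100,95,90)],(0,0,255))
    cv2.imwrite(f"pics/{c}5.png",big)
    r=models.landmark_of(c,"handle_mid")
    for q in r[:2]:
        a=w2j(p,unproj(d,(q["centre"][1]*640,q["centre"][0]*400),.07))[0]; print(c,q["confidence"],a,np.arctan2(a[1]-95,a[0]-20),np.hypot(a[1]-95,a[0]-20))
E
```

```text
time_s: 7.57
tool_pos: [0.6254, -0.0016, 0.0747]
tool_rot: [69.4, 89.9, 71.6]
force: [-0.8, 5.4, -2.0]
grip_width: 0.0006
jig [100.8 114.2] r,ang 83.0 13.4 hdg(-y) -89.4 z 0.07473305258552235 F [-0.8  5.4 -2. ] q [-35.  27.  42.  99. -21.  62.  16.] 7.5667
time_s: 8.15
tool_pos: [0.6261, 0.0839, 0.2126]
tool_rot: [13.0, 89.2, 15.3]
force: [0.6, 0.3, 0.1]
grip_width: 0.0001
jig [104.  199.7] r,ang 134.2 51.3 hdg(-y) -89.4 z 0.21255285156262516 F [0.6 0.3 0.1] q [-45.  20.  44.  90. -14.  75.   3.] 8.15
side 0.62 [103.16539791  93.42045638] -0.018990514922541793 83.180396529535
side 0.19 [ 46.73093199 -53.97650353] -1.3932550479617247 151.35567822094066
top 0.67 [108.48210501  96.64772837] 0.018620012939527645 88.4974458150599
```

View pics/side5.png

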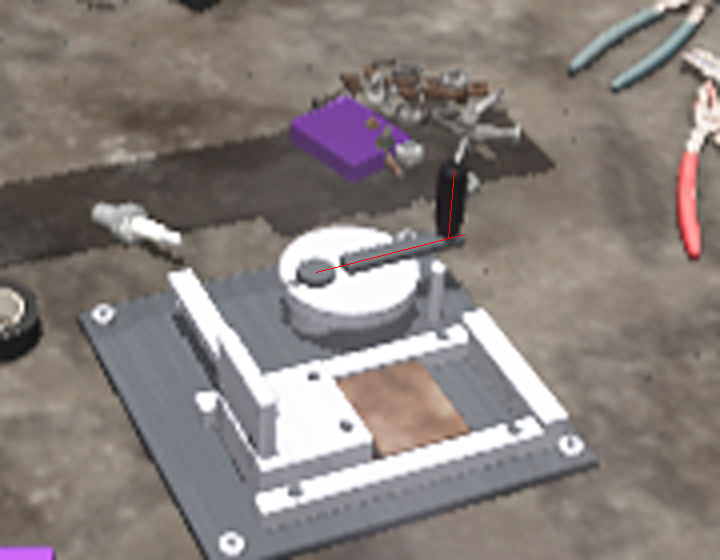

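View pics/top5.png

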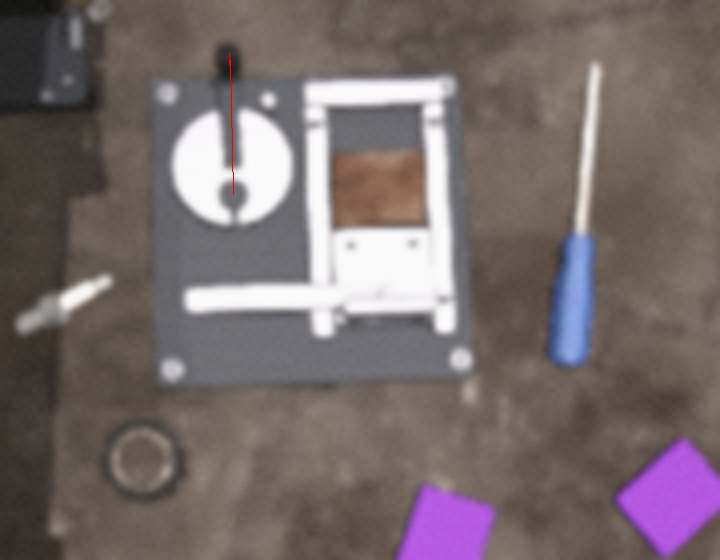

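The cam is within about 0.03 rad of its low point (side view −0.02, top view +0.02). The lever is parallel to the rails and the slide is still fully back. Next I fly round behind the push plate.

```bash
python3 - <<'E'
from h import *
print(deltas(-90,0,200,0,-1))
E
```

```text
(array([   4.2, -195. , -191. ]), array([-1.562e+00, -1.000e-03,  0.000e+00]))
```

```bash
python3 -m pendant '[[0,[0,-8,-8],[-0.08,0,0]],[0,[0,-22,-22],[-0.18,0,0]],[0,[0,-38,-37],[-0.29,0,0]],[0,[0,-54,-53],[-0.4,0,0]],[0,[0,-70,-69],[-0.51,0,0]],[0,[0,-86,-85],[-0.62,0,0]],[0,[0,-102,-101],[-0.73,0,0]],[0,[0,-118,-116],[-0.84,0,0]],[0,[0,-132,-130],[-0.95,0,0]],[0,[0,-142,-140],[-1.05,0,0]]]'; python3 - <<'E'
from h import *
where();print(deltas(-90,0,180,0,-1))
E
```

```text
time_s: 9.18
tool_pos: [0.4847, -0.0691, 0.2029]
tool_rot: [135.9, 89.8, -161.8]
force: [0.0, 0.5, -0.3]
grip_width: 0.0007
jig [-41.8  50.7] r,ang 76.0 -144.4 hdg(-y) -29.3 z 0.20293714305169863 F [ 0.   0.5 -0.3] q [-38.  -1.  43. 109.   1.  72.  67.] 9.1833
(array([ 23.1,  17.2, -67.8]), array([-0.511, -0.002, -0.003]))
```

```bash
python3 -m pendant '[[0,[0,2,-8],[-0.06,0,0]],[0,[0,5,-20],[-0.15,0,0]],[0,[4,8,-32],[-0.24,0,0]],[0,[8,11,-44],[-0.33,0,0]],[0,[14,14,-56],[-0.42,0,0]],[0,[20,16,-64],[-0.48,0,0]],[0,[23,17,-68],[-0.51,0,0]],[0,[23,17,-68],[-0.51,0,0]]]'; python3 - <<'E'
from h import *
where();print(deltas(-90,0,67,0,-1))
E
```

```text
time_s: 9.85
tool_pos: [0.4381, -0.1201, 0.1795]
tool_rot: [93.0, 89.8, -175.6]
force: [-1.1, 0.5, 0.2]
grip_width: 0.0006
jig [-89.8   1.1] r,ang 144.5 -139.5 hdg(-y) -0.3 z 0.17954928128470654 F [-1.1  0.5  0.2] q [-37.  -7.  47. 115.   5.  69.  99.] 9.85
(array([112.5,  -0.3,  -1.1]), array([-0.005, -0.   , -0.004]))
```

```bash
python3 -m pendant '[[0,[15,0,0],[0,0,0]],[0,[38,0,0],[0,0,0]],[0,[62,0,0],[0,0,0]],[0,[82,0,0],[0,0,0]],[0,[98,0,0],[0,0,0]],[0,[108,0,0],[0,0,0]],[0,[112,0,-1],[0,0,0]],[0,[112,0,-1],[0,0,0]]]'; python3 - <<'E'
from h import *
where();
d=optics.read_camera("side"); cv2.imwrite("pics/s6.png",cv2.resize(d["image"][130:270,260:440],None,fx=4,fy=4,interpolation=cv2.INTER_CUBIC))
print(deltas(-40,0,67,0,-1))
E
```

```text
time_s: 10.52
tool_pos: [0.4398, -0.1197, 0.0687]
tool_rot: [114.9, 89.9, -153.7]
force: [-0.5, 0.1, 0.7]
grip_width: 0.0004
jig [-88.1   1.5] r,ang 142.9 -139.1 hdg(-y) -0.2 z 0.06874800769870106 F [-0.5  0.1  0.7] q [-36.   5.  50. 122.  -4.  55. 108.] 10.5167
(array([  2.5, -47.4,  -1.4]), array([-0.003, -0.001, -0.   ]))
```

View pics/s6.png

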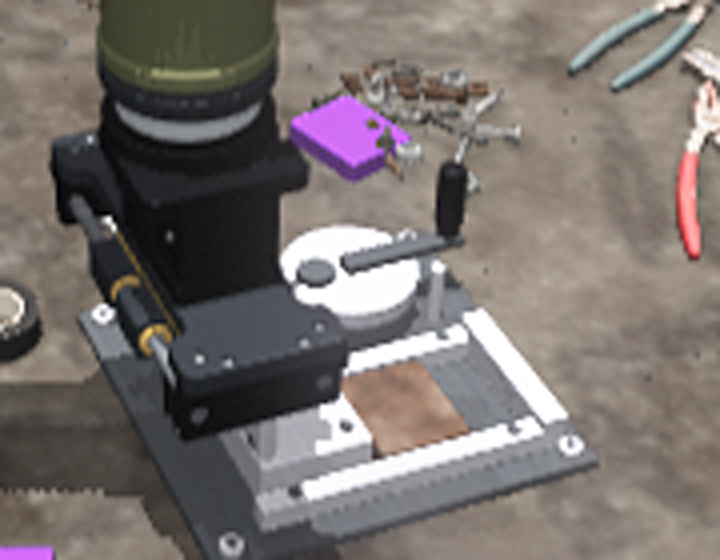

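```bash
python3 -m pendant '[[0,[2,-4,0],[0,0,0]],[0,[2,-8,-1],[0,0,0]],[0,[2,-11,-1],[0,0,0]],[0,[2,-14,-1],[0,0,0]],[0,[2,-18,-1],[0,0,0]],[0,[2,-22,-1],[0,0,0]],[0,[2,-27,-1],[0,0,0]],[0,[2,-32,-1],[0,0,0]],[0,[2,-37,-1],[0,0,0]],[0,[2,-41,-1],[0,0,0]]]'; python3 - <<'E'
from h import *
where()
d=optics.read_camera("side"); cv2.imwrite("pics/s7.png",cv2.resize(d["image"][130:270,260:440],None,fx=4,fy=4,interpolation=cv2.INTER_CUBIC))
print(deltas(-36.5,0,67,0,-1))
E
```

```text
time_s: 11.4
tool_pos: [0.4803, -0.1191, 0.0672]
tool_rot: [80.0, 89.8, 171.5]
force: [-7.2, 0.2, 5.4]
grip_width: 0.0002
jig [-47.6   0.9] r,ang 115.8 -125.7 hdg(-y) -0.1 z 0.06722850693209122 F [-7.2  0.2  5.4] q [-34.  12.  49. 117. -11.  56. 112.] 11.4
(array([  0.3, -10.1,  -1. ]), array([-0.002,  0.   , -0.002]))
```

View pics/s7.png

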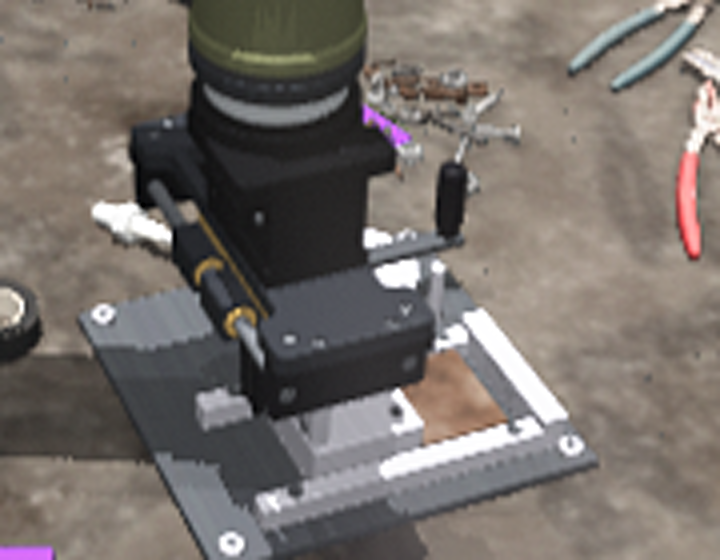

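The slide and block are moving forward, with a gap of about 10 mm to the stop left. I'll go on in small steps and watch the force.

```bash
python3 -m pendant '[[0,[0,-2,0],[0,0,0]],[0,[0,-4,0],[0,0,0]],[0,[0,-6,0],[0,0,0]],[0,[0,-7,0],[0,0,0]],[0,[0,-8,0],[0,0,0]],[0,[0,-8,0],[0,0,0]]]'; python3 -c "
from h import *
where()"; python3 -m pendant '[[0,[0,-1,0],[0,0,0]],[0,[0,-2,0],[0,0,0]],[0,[0,-2,0],[0,0,0]]]'; python3 - <<'E'
from h import *
where()
d=optics.read_camera("side"); cv2.imwrite("pics/s8.png",cv2.resize(d["image"][130:270,260:440],None,fx=4,fy=4,interpolation=cv2.INTER_CUBIC))
E
```

```text
time_s: 11.95
tool_pos: [0.4883, -0.1189, 0.0671]
tool_rot: [79.7, 89.8, 171.2]
force: [-5.5, -0.2, 2.6]
grip_width: 0.0004
jig [-39.6   0.9] r,ang 111.4 -122.4 hdg(-y) -0.1 z 0.06713243202512037 F [-5.5 -0.2  2.6] q [-33.  13.  49. 116. -12.  56. 113.] 11.95
time_s: 12.2
tool_pos: [0.4902, -0.1188, 0.0671]
tool_rot: [79.8, 89.8, 171.3]
force: [-5.2, -0.3, 3.5]
grip_width: 0.0007
jig [-37.7   0.9] r,ang 110.4 -121.5 hdg(-y) -0.1 z 0.06714868288691513 F [-5.2 -0.3  3.5] q [-33.  13.  48. 116. -12.  56. 113.] 12.2
```

View pics/s8.png

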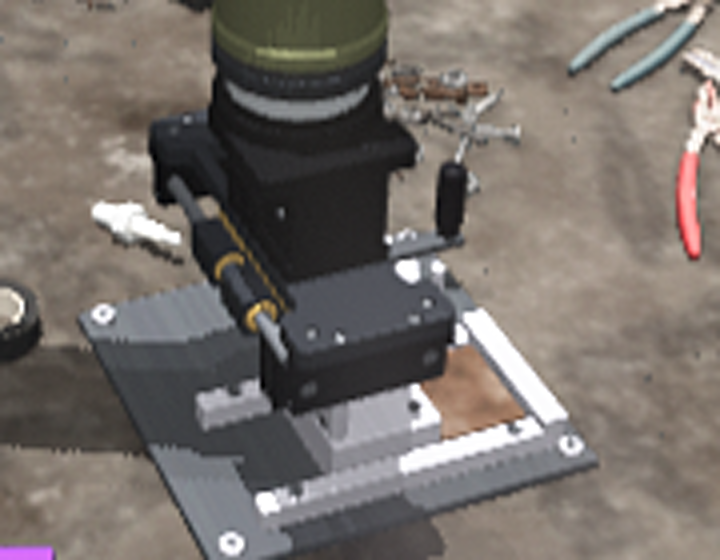

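There is still no force rise and a small gap may remain, so I continue in 1 mm steps.

```bash
python3 -m pendant '[[0,[0,-1,0],[0,0,0]],[0,[0,-2,0],[0,0,0]],[0,[0,-2,0],[0,0,0]]]'; python3 -c "
from h import *
where()"
```

```text
time_s: 12.5
tool_pos: [0.4902, -0.1188, 0.067]
tool_rot: [77.1, 89.5, 168.6]
force: [-12.1, 0.5, 9.9]
grip_width: 0.0005
jig [-37.7   0.9] r,ang 110.3 -121.5 hdg(-y) -0.2 z 0.06703856650239914 F [-12.1   0.5   9.9] q [-33.  14.  48. 116. -12.  56. 113.] 12.5
```

```bash
python3 -m pendant '[[0,[0,-1,0],[0,0,0]],[0,[0,-1,0],[0,0,0]]]'; python3 -c "
from h import *
where()"
```

```text
time_s: 12.67
tool_pos: [0.4903, -0.1188, 0.0669]
tool_rot: [77.1, 89.4, 168.6]
force: [-13.8, 0.9, 12.4]
grip_width: 0.0002
jig [-37.6   0.9] r,ang 110.3 -121.5 hdg(-y) -0.2 z 0.06691220425733156 F [-13.8   0.9  12.4] q [-33.  14.  48. 116. -12.  56. 113.] 12.6667
```

The slide stopped dead at about −37.7 mm and the force rose to 14 N, which agrees with home (expected about −36.5). I'll back off, climb clear and look.

```bash
python3 -m pendant '[[0,[0,4,0],[0,0,0]],[0,[0,10,0],[0,0,0]],[0,[0,17,0],[0,0,0]],[0,[-10,22,0],[0,0,0]],[0,[-35,25,0],[0,0,0]],[0,[-65,25,0],[0,0,0]],[0,[-100,25,0],[0,0,0]],[0,[-135,25,0],[0,0,0]],[0,[-150,25,0],[0,0,0]],[0,[-150,25,0],[0,0,0]]]'; python3 -c "
from h import *
where()"; python3 -m pendant '[[0,[0,0,15],[0,0,0]],[0,[0,0,40],[0,0,0]],[0,[0,0,75],[0,0,0]],[0,[0,0,110],[0,0,0]],[0,[0,0,145],[0,0,0]],[0,[0,0,180],[0,0,0]],[0,[0,0,210],[0,0,0]],[0,[0,0,230],[0,0,0]],[0,[0,0,230],[0,0,0]]]'; python3 - <<'E'
from h import *
where()
p=np.load("jig.npy")
for c in("side","top"):
    d=optics.read_camera(c); o=np.array([260,130] if c=="side" else [240,140]); big=cv2.resize(d["image"][o[1]:o[1]+140,o[0]:o[0]+180],None,fx=4,fy=4,interpolation=cv2.INTER_CUBIC)
    cv2.imwrite(f"pics/{c}9.png",big)
    for l,z in(("handle_mid",.07),("push_face",.06),("block",.008),("end_stop",.019)):
      for q in models.landmark_of(c,l)[:3]:
        print(c,l,round(q["confidence"],2),w2j(p,unproj(d,(q["centre"][1]*640,q["centre"][0]*400),z))[0].round(1))
E
```

```text
time_s: 13.5
tool_pos: [0.4723, -0.1197, 0.2217]
tool_rot: [-81.1, 89.5, 10.4]
force: [0.3, -1.0, -0.4]
grip_width: 0.0006
jig [-55.6   0.5] r,ang 121.0 -128.7 hdg(-y) -0.1 z 0.2217398689856033 F [ 0.3 -1.  -0.4] q [-39.  -4.  49. 109.   3.  73. 100.] 13.5
time_s: 14.25
tool_pos: [0.4623, 0.1158, 0.2162]
tool_rot: [44.0, 89.9, 136.0]
force: [0.0, 0.1, -0.5]
grip_width: 0.0004
jig [-58.9 236.2] r,ang 161.8 119.2 hdg(-y) 0.3 z 0.21624964163441485 F [ 0.   0.1 -0.5] q [-51.  -4.  33. 110.   2.  73.  73.] 14.25
side handle_mid 0.75 [98.1 95.1]
side handle_mid 0.71 [-166.4   75.4]
side block 0.86 [54.3 -0.5]
side block 0.83 [-182.  -190.7]
side block 0.74 [-205.4  -32.9]
side end_stop 0.58 [78.2 -2.1]
top handle_mid 0.95 [104.2  96.3]
top push_face 0.96 [-28.  -3.]
top block 0.97 [-195.9  -31.3]
top block 0.86 [54.4  2.7]
top block 0.82 [-174.7 -185.7]
top end_stop 0.73 [82.4 -8. ]
```

View pics/side9.png

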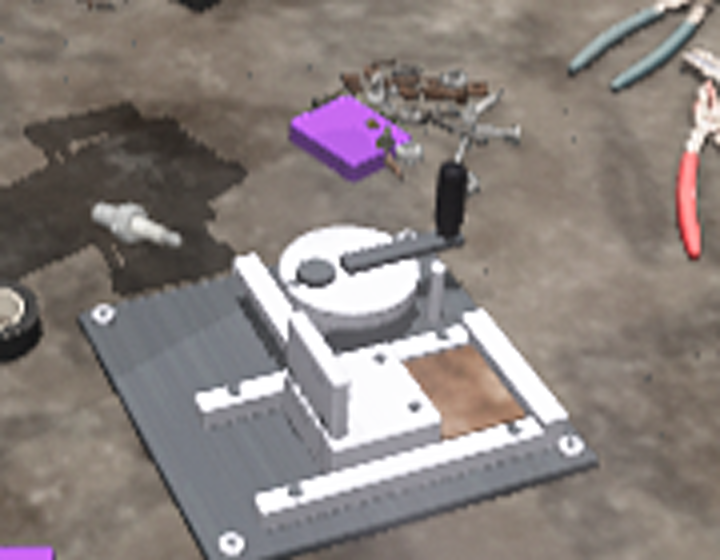

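View pics/top9.png

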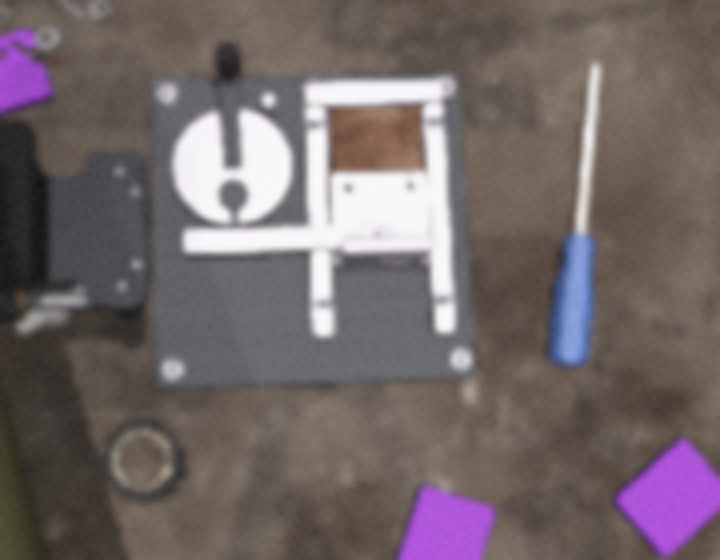

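The job looks done, but I want to check for a gap between the block and the stop in an enlarged crop.

```bash
python3 - <<'E'
from h import *
p=np.load("jig.npy")
d=optics.read_camera("side"); o=np.array([345,195]); s=9
big=cv2.resize(d["image"][195:255,345:415],None,fx=s,fy=s,interpolation=cv2.INTER_CUBIC); b0=big.copy()
L=lambda P,c:cv2.polylines(big,[((proj(d,j2w(p,P))-o+.5)*s).round().astype(int)],False,c,1)
L([(83,-31,22),(83,31,22)],(255,0,0));L([(33,-31,22),(33,31,22)],(255,0,0));L([(83,-33,30),(83,33,30)],(0,255,0));L([(33,-32,38),(33,32,38)],(0,0,255))
cv2.imwrite("pics/z1.png",b0);cv2.imwrite("pics/z2.png",big)
E
```

```text
(no output)
```

View pics/z1.png

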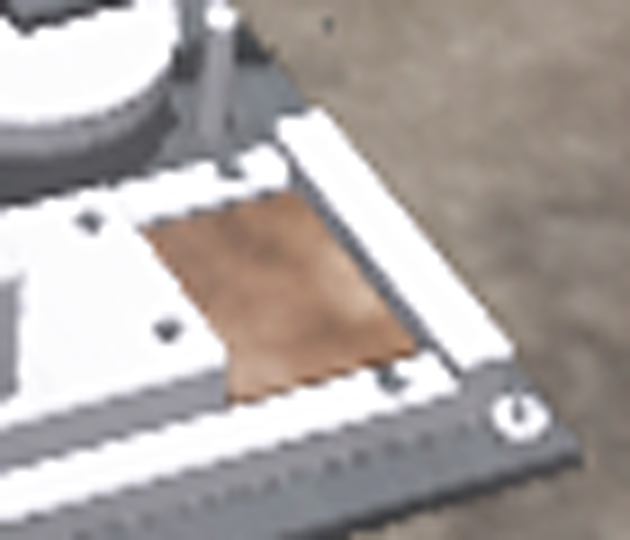

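View pics/z2.png

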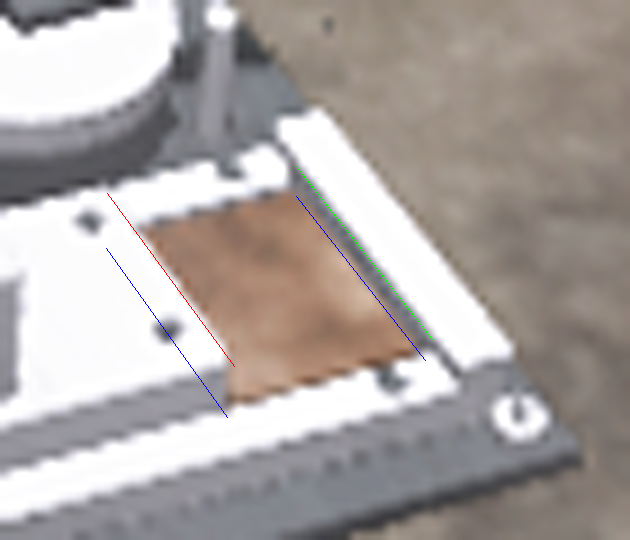

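The visible dark strip is the stop's face above the block: about 23 px measured against 24 px predicted for contact. The slide's front edge also matches home, so I'm handing in.

```bash
python3 -c "
from h import *
where(); print(env.sign_off())"
```

```text
jig [-57.7 230.5] r,ang 156.2 119.8 hdg(-y) -0.2 z 0.21763511604993702 F [-0.8  0.9  0.5] q [-51.  -4.  33. 110.   2.  73.  73.] 14.8
the job is handed in; nothing more can be done
None
```

The block is seated against the end stop and the job is handed in at about 14.8 s. No verdict was reported.

- **Cam:** With closed fingertips I pushed the handle clockwise round its arc at about 6 N while the slide stayed back. Before I touched the slide, the two cameras put the lever at −0.02 and +0.02 rad.
- **Slide:** I then pushed the plate forward at about 5–7 N along the push. The slide stopped dead and the push force rose to about 14 N. I backed off and moved the arm clear.

**Last checks:**
- **Block against stop:** The block-to-stop edge spacing in the side view matches contact, 23 px measured against 24 px predicted. The slide's front edge also lies on its predicted home line.
- **Bystanders:** The tape roll, screwdriver and spark plug look unmoved by eye; I did not measure them again. The purple blocks were not touched.
- **Clearance:** The gripper is about 0.2 m above the bench, and the force reads about zero.

**Disagreements:**
- The networks put the block's origin at about jig x = 54 mm rather than 58. The side view's end-stop reading was about 5 mm short too (78 instead of 83). I took both as offset in my jig fit and the networks.
- The slide stopped about 1 mm short of its nominal home position, which is within the fit error.
- The top and side fits of the jig's yaw differed by about 1.5°.

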